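# Open the tight square jar in the one-hand jar holder

### The job

Brace the square jar: slide the holder's jaw by its knob until the jar is held snugly between both jaws. Then twist the jar's tight lid anticlockwise (seen from above), just until its lugs come free and no more than a quarter turn, leaving the jar standing upright and square in the holder, lift the lid straight up, and finish still holding it level and still in the gripper with its lower edge about two centimetres above the open mouth. Leave the mug, the spice jar and the teaspoon where they are.

Things in the scene. Friction and masses are not known exactly. Their poses are not given: they have to be found in the camera images.
- holder: One-hand jar holder fixed to the counter: bamboo board 120 x 226 x 14 mm with grey jaws 108 wide, to 60 high. Origin: underside, at the clamped jar's centre. +y: sliding direction, towards the fixed jaw, whose face is at y = +31. Jar stands on the board (z = 14). Two rods along y at x = +-46, z = 31; end bar at y = -156, top z = 48.
- jaw (a joint): Travel of the sliding jaw along the holder's +y, m: 0 = fully open, about 0.044 = the 62 mm jar is clamped square against the fixed jaw, 0.052 = end stop. Starts at 0 to 0.018. Needs about 8 N to slide and stays where it is left; pushing pulls the jar along and squares it up.
- jaw_knob (a point): Centre of the top of the jaw's upright black knob: 22 mm diameter, 42 mm tall, top 78 mm above the counter, free all round; on the jaw, 45 mm behind its face and 31 mm behind its 14 mm thick plate (top 59 mm above the counter). Pinch it across the holder's x and push along the holder's +y.
- jar: Square amber glass jar with paper labels, 62 x 62 mm, square part 72 mm tall, 100 mm to the rim, 0.3 to 0.5 kg, loose on the board between the jaws. Origin: centre of its underside, z up, sides along x and y. Starts 3 to 11 mm short of the clamped place and up to 6 degrees askew.
- jar_rim (a point): Centre of the jar's mouth, 100 mm above the jar's underside (114 mm above the counter). Axes as the jar.
- lid: Plain steel round lid, 58 mm outside, 18 mm tall, 30 g. Origin: centre of its skirt's lower edge, z up; closed, it lies 14.5 mm below the rim and its x and y axes are the jar's. Four lugs under glass ridges hold it; it does not rise while turned. Turning takes about 0.3 N m, far more than a jar that is not clamped resists.
- lid_top (a point): Centre of the lid's flat top, 18 mm above the lid's origin, 117.5 mm above the counter while closed. Grip the rim from above, fingertips about 12 mm below the top. The lid comes free after 25 to 47 degrees anticlockwise (differs from jar to jar, cannot be seen), stays free for the next 33 degrees, then the next ridges catch it. Not free, it lifts only 1 mm, then pulls the jar up.
- lid_mark (a point): Point on the lid's rim on the lid's own +x axis, 27 mm from the lid's axis; shows how far the lid is turned against the jar (0 at the start, anticlockwise positive).
- mug: Bystander: white mug, 80 mm wide, 92 mm tall; origin under its centre.
- spice: Bystander: small round glass spice jar with black cap, 44 mm wide, 95 mm tall; origin under its centre.
- teaspoon: Bystander: steel teaspoon 140 mm long lying on the counter beyond the holder.

How it is judged:
By the outcome, as a careful person would: the job done as asked, in the order asked, and still so for the second after the job is handed in, while the arm keeps its last pose, push and grip.
It also fails if it takes over 61 s, if anything falls off the work surface, if the arm or the gripper's body presses on something with over 40 N, if the wrist force passes 120 N, or if a joint passes its speed limit or range.

### The arm

A 7-joint arm with a two-finger parallel gripper is mounted at the origin on the work surface. World frame = base frame: x ahead of the robot, y to its left, z up, the work surface at z = 0. Lengths are in mm, angles in rad, forces in N, time in s.
With the tool pointing down it reaches from about 350 to 900 mm from the base axis. Payload 7.2 kg.
Tool frame: the origin (TCP) lies midway between the tips of the shut fingers; the grasp point (between the pads) lies 19 mm behind it; z points along the fingers, y is the line along which they close (so a half turn about z gives the same grasp; the last joint's range is limited). The gripper opens to 88 mm and grips with 3 to 60 N. Pads are 20 mm wide; open, the fingers measure 115 mm over their backs; the gripper's body (75 mm by 178 mm) begins 61 mm behind the grasp point.
Start: joints at [-1.311, 0.411, -0.013, 1.596, 0.006, 1.134, -0.082], TCP at [201.235, 591.721, 199.953] pointing down, gripper open.
Joint ranges: [-2.95, 2.95], [-0.29, 1.99], [-1.47, 1.44], [0.14, 2.54], [-1.03, 4.17], [0.13, 1.85], [-2.86, 2.86]. Speed limits (rad/s): [2.39, 2.39, 3.01, 3.01, 3.14, 3.14, 3.14].

### API

Orientations are given as a unit quaternion [w, x, y, z].
In Python, from rig import r, eyes, job gives the robot as it stands (r), with the cameras (eyes) and the job (job).
- The arm moves only by the shell command python3 steer.py 'ROWS' [OPENING] [FORCE]. ROWS is a JSON list of rows, 1 to 12 of them, each of 6 numbers: dx, dy, dz in mm, then a rotation vector rx, ry, rz in rad; each row is the pose to reach, as a shift and turn from the pose commanded when the command began, along the tool's axes at that moment; what a row does not reach only later rows make up. A row lasts 1/12 s, in which the tool goes at most 41.7 mm and 0.125 rad, less where a joint would pass 70% of its speed; a pose out of reach is approached as far as the arm can. OPENING is the finger opening in mm, set as the command begins (- or left out keeps the last). The fingers move at their own pace and stop on an object; FORCE is the grip in N (left out, the last holds). Time passes only in rows, so rows that do not move let the fingers close. It prints the time, the measured TCP pose, the force, the opening and the grip force at its end.
- r.state(): the state, without advancing time (a new reading comes with each control period).
- eyes.read_camera(name): name is "scene" or "top"; returns the picture (384x512x3 uint8, red, green, blue); there is no depth.
- eyes.camera_params(name): a dict with "fx", "fy", "cx", "cy" (pixels), "extrinsics" (4x4, takes a point from world to camera coordinates). Camera axes: x right, y down, z forward; pixel columns grow to the right and rows downward; lengths in mm; the calibration is good to about 2 mm. A picture is of the moment at which its call begins. camera_params takes no time and is no camera call.
- job.finish_job(): hands the job in; it is judged then, once.
The state is a dict: "time_s": time; "qpos": joint angles; "dq": joint speeds; "effort": joint torques, N m; "position": TCP position; "eef_rot": TCP orientation; "wrist_force": force on the tool from outside, world axes, zero at the start; "ft_torque": the same for the moment, N m; "finger_gap": finger opening in mm; "grip_force": force on a finger pad.
Only numpy, scipy, OpenCV 4.12 (cv2) and the standard library are available. Lean on these libraries where they do the work, as an engineer would, in place of code of your own. Each camera call takes 0.05 s, during which the arm holds its last target. There are 200 camera calls.

## Working session

There is one attempt and no reset: what is moved stays moved. The work goes in short steps, Python scripts to look and compute and a shell command to move; the robot and the scene stay as the last step left them, time stands still between calls to the robot, and variables do not carry over. Pictures are saved under pics/ and viewed, at most 10 in all, crops included, and the job is handed in when it is done.

```bash
ls; mkdir -p pics
python3 - <<'E'
from rig import r, eyes, job
import cv2,numpy as np
s=r.state();print({k:np.round(v,3).tolist() for k,v in s.items()})
a=eyes.read_camera("scene");b=eyes.read_camera("top")
for n,i in(("scene",a),("top",b)):
    cv2.imwrite(f"pics/{n}0.png",i[:,:,::-1]);p=eyes.camera_params(n);print(n,p["fx"],p["fy"],p["cx"],p["cy"],np.round(p["extrinsics"],4).tolist())
E
```

```text
pics
rig.py
steer.py
{'time_s': 0.0, 'qpos': [-1.311, 0.412, -0.013, 1.597, 0.006, 1.134, -0.082], 'dq': [-0.0, -0.001, -0.0, -0.0, -0.001, -0.001, 0.001], 'effort': [-0.0, -58.796, 0.642, -29.107, -0.054, 0.019, 0.0], 'position': [201.105, 591.209, 199.129], 'eef_rot': [-0.0, 0.163, 0.987, -0.001], 'wrist_force': [-0.246, 0.365, 0.259], 'ft_torque': [0.029, 0.009, -0.024], 'grip_force': 0.0, 'finger_gap': 87.715}
scene 411.36370766585134 411.36370766585134 256.78749859068796 195.52295212687656 [[-0.8816, 0.4715, 0.0209, 533.6082], [0.2546, 0.5123, -0.8202, -77.5794], [-0.3975, -0.7178, -0.5716, 1404.2546], [0.0, 0.0, 0.0, 1.0]]
top 445.78930181373806 445.78930181373806 256.64599505871405 202.0486439557795 [[-0.0283, -0.9996, 0.006, 6.0695], [-0.9914, 0.0273, -0.1278, 618.7535], [0.1275, -0.0096, -0.9918, 1236.1774], [0.0, 0.0, 0.0, 1.0]]
```

View pics/scene0.png

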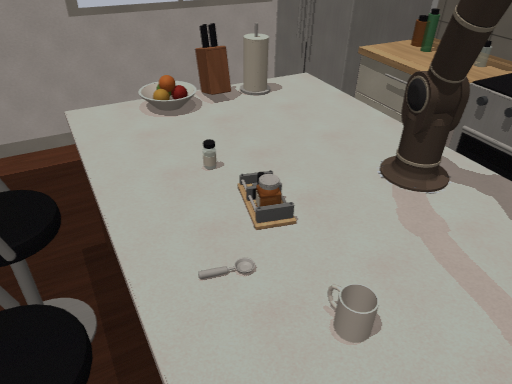

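View pics/top0.png

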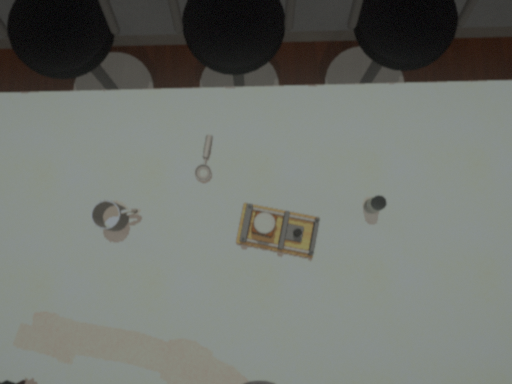

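The scene view shows the holder at (266,198), the spice jar at (209,155), the spoon at (230,268) and the mug at (355,312). The top view shows the fixed jaw on the left at u≈246, the lid at (264,222), the sliding plate at u≈285, the knob at (297,233) and the end bar at u≈316.

Run:
```python
import cv2
a=cv2.imread("pics/top0.png")[195:267,228:328];b=cv2.imread("pics/scene0.png")[160:235,225:305]
cv2.imwrite("pics/c.png",cv2.resize(a,None,fx=8,fy=8,interpolation=cv2.INTER_CUBIC))
cv2.imwrite("pics/d.png",cv2.resize(b,None,fx=8,fy=8,interpolation=cv2.INTER_CUBIC))
```

```text
(no output)
```

View pics/c.png

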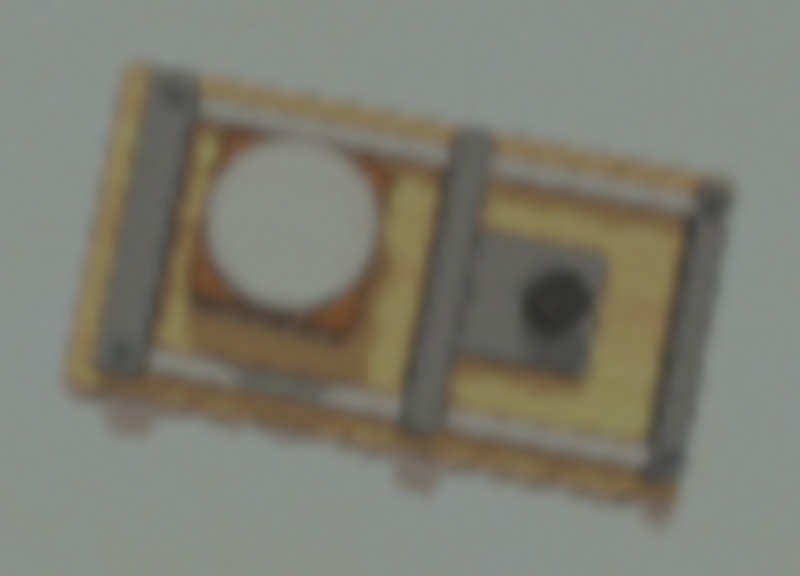

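View pics/d.png

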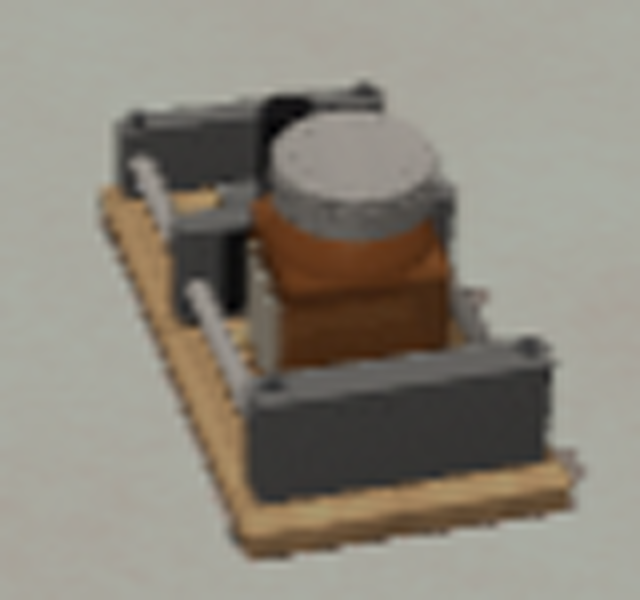

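The crops confirm it. In crop pixels (8x, offset 228,195) the lid centre is about (292,224), the knob top about (556,298), the fixed jaw face runs (198,85)-(150,375), and the sliding face runs (457,130)-(405,430).

```bash
cat > h.py <<'E'
from rig import r, eyes, job
import cv2,numpy as np
from scipy.spatial.transform import Rotation as R
def ray(cam,uv,z):
    p=eyes.camera_params(cam);E=np.array(p["extrinsics"]);Rm,t=E[:3,:3],E[:3,3]
    d=Rm.T@np.array([(uv[0]-p["cx"])/p["fx"],(uv[1]-p["cy"])/p["fy"],1]);c=-Rm.T@t
    return c+d*(z-c[2])/d[2]
def full(x,y,ox=228,oy=195):return np.array([ox+(x+.5)/8-.5,oy+(y+.5)/8-.5])
def blob(m,near):
    n,l,s,c=cv2.connectedComponentsWithStats(m.astype(np.uint8))
    i=1+np.argmin(np.linalg.norm(c[1:]-near,axis=1));return c[i],s[i],l==i
E
python3 - <<'E'
from h import *
a=cv2.imread("pics/top0.png");hsv=cv2.cvtColor(a,cv2.COLOR_BGR2HSV).astype(int)
m=np.zeros(a.shape[:2],bool);m[205:245,250:278]=1
print(a[222,264],a[205,300],a[232,297],a[236,290])
lid=(hsv[...,1]<40)&(hsv[...,2]>135)&m
c,s,l=blob(lid,(264.5,222.5));print("lid",c,s,ray("top",c,117.5))
kn=(hsv[...,2]<62);kn[:, :290]=0;kn[:,304:]=0
c,s,l=blob(kn,(297,232));print("knob",c,s,ray("top",c,78))
bam=(hsv[...,1]>70);bam[:195]=0;bam[270:]=0;bam[:,:225]=0;bam[:,330:]=0
rect=cv2.minAreaRect(np.argwhere(bam)[:,::-1].astype(np.float32));b=cv2.boxPoints(rect);print(rect)
for p in b:print("board",p,ray("top",p,14)[:2])
for n,p,z in(("fix",(198,85),60),("fix",(150,375),60),("sl",(457,130),59),("sl",(405,430),59),("end",(730,185),48),("end",(680,475),48)):print(n,ray("top",full(*p),z)[:2])
b=cv2.imread("pics/scene0.png")
for n,p,z in(("lid",(354,160),117.5),("fixL",(250,405),60),("fixR",(548,360),60)):print("scene",n,ray("scene",full(*p,225,160),z)[:2])
E
```

```text
[135 143 138] [138 143 137] [51 55 54] [92 96 96]
lid [263.8365019  222.48669202] [255 214  18  18 263] [553.1374527  -28.07760871 117.5       ]
knob [296.84090909 232.68181818] [294 229   7   8  44] [ 525.73186898 -119.00965091   78.        ]
((277.3846130371094, 230.0769500732422), (76.48528289794922, 40.792152404785156), 11.309932708740234)
board [235.88461 242.57695] [505.76898388  51.78266642]
board [243.88461 202.57695] [621.45342754  25.84719695]
board [318.8846  217.57695] [ 571.46952621 -191.1628478 ]
board [310.8846  257.57697] [ 456.73746742 -162.81846178]
fix [607.50307191   1.4465734 ]
fix [506.34078346  20.89102323]
sl [589.18807624 -89.12992398]
sl [484.83536812 -67.23795716]
end [ 568.11907144 -185.8833292 ]
end [ 466.69964168 -163.6530672 ]
scene lid [557.98490009 -23.44110464]
scene fixL [618.93986505  17.29789998]
scene fixR [514.69725662  40.49197063]
```

```bash
cat >> h.py <<'E'
def delta(pos,yaw):
    """tool-axis shift and turn to TCP pos with tool y at world angle yaw deg (mod 180), pointing down"""
    s=r.state();w,x,y,z=s["eef_rot"];A=R.from_quat([x,y,z,w])
    best=None
    for k in(0,180):
        t=np.radians(yaw+k);ty=np.array([np.cos(t),np.sin(t),0]);tz=np.array([0,0,-1.]);tx=np.cross(ty,tz)
        B=R.from_matrix(np.c_[tx,ty,tz]);v=(A.inv()*B).as_rotvec()
        if best is None or np.linalg.norm(v)<np.linalg.norm(best):best=v
    print("shift",np.round(A.inv().apply(np.array(pos)-s["position"]),1),"turn",np.round(best,3),"tooly",np.round(A.apply([0,1,0]),3))
E
python3 - <<'E'
from h import *
delta((525.7,-119,200),-12.4)
E
python3 steer.py '[[-30,-32,0,0,0,0.08],[-58,-62,0,0,0,0.16],[-86,-91,0,0,0,0.24],[-114,-120,0,0,0,0.32],[-142,-150,0,0,0,0.4],[-170,-180,0,0,0,0.48],[-198,-210,0,0,0,0.56],[-226,-239,0,0,0,0.64],[-254,-269,0,0,0,0.72],[-282,-299,0,0,0,0.8],[-310,-328,0,0,0,0.88],[-330,-350,0,0,0,0.94]]' 60
python3 - <<'E'
from h import *
print(np.round(r.state()["qpos"],3))
delta((525.7,-119,200),-12.4)
E
```

```text
time_s: 1.1
position: [401.8, 150.8, 200.0]
eef_rot: [0.0, 0.595, 0.804, 0.0]
wrist_force: [0.4, -0.3, -0.8]
finger_gap: 59.8
grip_force: 0.0
[-0.837  0.06   0.386  2.062 -0.026  1.024 -0.141]
shift [-2.942e+02  3.970e+01  1.000e-01] turn [0.    0.    0.513] tooly [0.956 0.292 0.   ]
```

```bash
python3 steer.py '[[-35,5,0,0,0,0.06],[-70,10,0,0,0,0.12],[-105,15,0,0,0,0.18],[-140,19,0,0,0,0.25],[-175,24,0,0,0,0.31],[-210,29,0,0,0,0.37],[-245,33,0,0,0,0.43],[-275,37,0,0,0,0.48],[-294,39.5,0,0,0,0.513],[-294,39.5,0,0,0,0.513],[-294,39.5,0,0,0,0.513],[-294,39.5,0,0,0,0.513]]'
python3 - <<'E'
from h import *
print(np.round(r.state()["qpos"],3))
delta((525.7,-119,200),-12.4)
cv2.imwrite("pics/s1.png",cv2.resize(eyes.read_camera("scene")[110:235,200:330,::-1],None,fx=4.6,fy=4.6,interpolation=cv2.INTER_CUBIC))
E
```

```text
time_s: 2.1
position: [525.9, -113.8, 199.5]
eef_rot: [-0.001, 0.777, 0.63, -0.0]
wrist_force: [0.5, 0.0, -0.8]
finger_gap: 59.9
grip_force: 0.0
[-0.408  0.298  0.665  1.841 -0.208  1.074  0.127]
shift [-5.2  0.9 -0.5] turn [-0.001 -0.     0.008] tooly [ 0.978 -0.207 -0.001]
```

```bash
python3 steer.py '[[-5,1,30,0,0,0.008],[-5,1,60,0,0,0.008],[-5,1,85,0,0,0.008],[-5,1,105,0,0,0.008],[-5,1,110,0,0,0.008],[-5,1,110,0,0,0.008]]' 56
python3 - <<'E'
from h import *
delta((525.7,-119,48),-12.4)
cv2.imwrite("pics/s1.png",cv2.resize(eyes.read_camera("scene")[110:235,200:330,::-1],None,fx=4.6,fy=4.6,interpolation=cv2.INTER_CUBIC))
E
```

```text
time_s: 2.65
position: [525.3, -118.4, 88.9]
eef_rot: [-0.001, 0.779, 0.627, -0.001]
wrist_force: [-0.2, -0.9, 0.0]
finger_gap: 56.0
grip_force: 0.0
shift [-0.5  0.7 40.9] turn [-0.003  0.     0.   ] tooly [ 0.977 -0.214 -0.003]
```

View pics/s1.png

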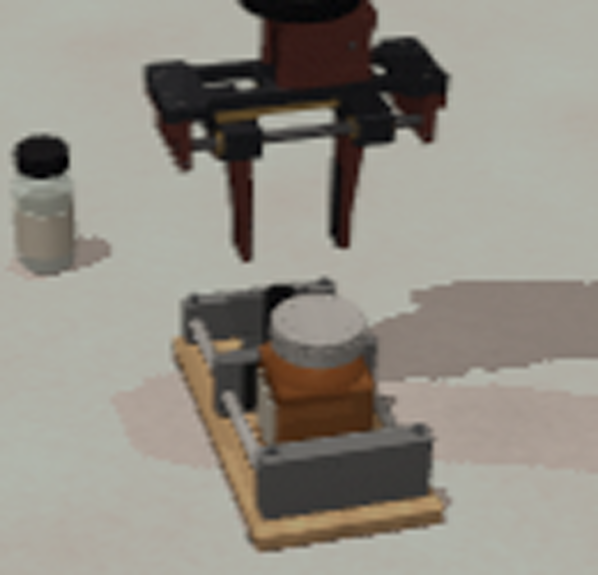

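The fingers straddle the knob's line with tips at crop (240,258) and (343,247), and the knob top is at about (283,293). I'll check that against the projection.

```bash
cat >> h.py <<'E'
def proj(cam,P):
    p=eyes.camera_params(cam);E=np.array(p["extrinsics"]);q=E[:3,:3]@np.array(P)+E[:3,3]
    return np.array([p["fx"]*q[0]/q[2]+p["cx"],p["fy"]*q[1]/q[2]+p["cy"]])
E
python3 - <<'E'
from h import *
s=r.state();print(s["position"])
u=lambda P:(proj("scene",P)-[200,110])*4.6
P=np.array(s["position"]);ty=np.array([.977,-.214,0])
print(u(P),u(P+28*ty),u(P-28*ty),"knob",u((525.7,-119,78)),"lid",u((553.1,-28.1,117.5)))
b=eyes.read_camera("top");cv2.imwrite("pics/t1.png",cv2.resize(b[175:275,228:328,::-1],None,fx=6,fy=6,interpolation=cv2.INTER_CUBIC))
print((proj("top",P)-[228,175])*6)
E
```

```text
[ 526.24910624 -118.98631467   90.19311856]
[285.00836499 272.45577424] [243.42799342 277.83387406] [326.14634307 267.1348946 ] knob [285.21097045 288.24531316] lid [319.79013326 314.28941286]
[415.51011097 343.35342966]
```

View pics/t1.png

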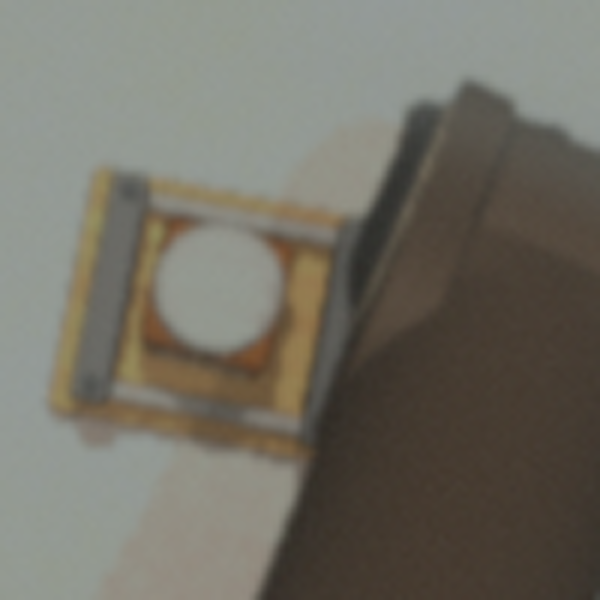

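The top view shows the arm hiding the knob, with the lid and fixed jaw in plain sight. In the scene view the open fingertips look about 13 mm higher than the TCP, so I'll check that later. Next I descend on the knob.

```bash
python3 steer.py '[[0,0,15,0,0,0],[0,0,28,0,0,0],[0,0,38,0,0,0],[0,0,40,0,0,0],[0,0,40,0,0,0]]'; python3 steer.py '[[0,0,0,0,0,0],[0,0,0,0,0,0],[0,0,0,0,0,0],[0,0,0,0,0,0],[0,0,0,0,0,0],[0,0,0,0,0,0]]' 10 15
python3 - <<'E'
from h import *
s=r.state();print(s["position"],s["wrist_force"],s["finger_gap"],s["grip_force"])
u=lambda P:(proj("scene",P)-[200,110])*4.6
print(u(s["position"]))
cv2.imwrite("pics/s2.png",cv2.resize(eyes.read_camera("scene")[110:235,200:330,::-1],None,fx=4.6,fy=4.6,interpolation=cv2.INTER_CUBIC))
E
```

```text
time_s: 3.17
position: [526.5, -119.7, 50.2]
eef_rot: [-0.0, 0.78, 0.626, 0.0]
wrist_force: [0.1, -0.4, -0.0]
finger_gap: 56.1
grip_force: 0.0
time_s: 3.67
position: [530.1, -120.6, 50.6]
eef_rot: [0.003, 0.78, 0.626, 0.002]
wrist_force: [8.8, -3.1, -10.5]
finger_gap: 21.4
grip_force: 15.0
[ 530.0708406  -120.61138378   50.64348693] [  8.80296387  -3.0825025  -10.5485184 ] 21.391905032942343 15.015255063772202
[277.0808285  323.88121666]
```

View pics/s2.png

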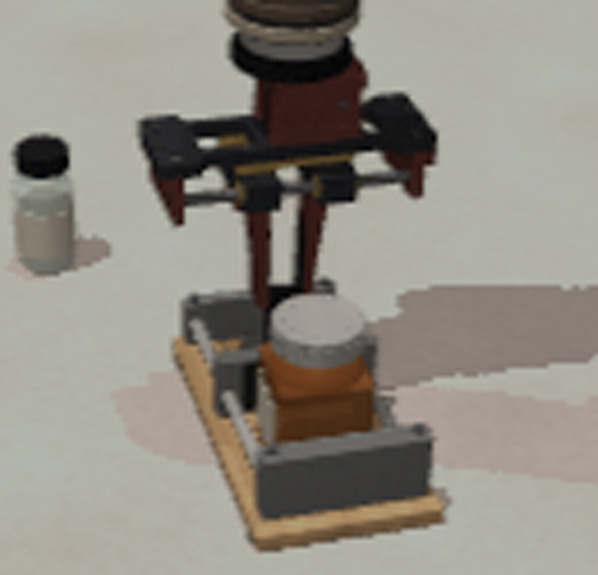

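The knob is pinched (gap 21.4) at about crop (283,295). The arm was pulled about 4 mm along +x, so I shift the command to null that, with a firmer grip.

```bash
python3 steer.py '[[0,2,0,0,0,0],[0,4,0,0,0,0],[0,4,0,0,0,0],[0,4,0,0,0,0]]' - 40
python3 - <<'E'
from h import *
s=r.state();print(s["ft_torque"],s["finger_gap"])
delta(np.array(s["position"])+27*np.array([.2147,.9767,0]),-12.4)
E
```

```text
time_s: 4.05
position: [530.1, -120.6, 50.3]
eef_rot: [-0.0, 0.78, 0.626, -0.0]
wrist_force: [-0.8, 0.3, 4.7]
finger_gap: 20.1
grip_force: 40.0
[0.01495145 0.51721379 0.05788929] 20.147660239789143
shift [27. -0.  0.] turn [-0.001 -0.    -0.002] tooly [ 0.976 -0.216 -0.001]
```

```bash
python3 steer.py '[[2,0,0,0,0,0],[4,0,0,0,0,0],[6,0,0,0,0,0],[8,0,0,0,0,0],[10,0,0,0,0,0],[12,0,0,0,0,0],[14,0,0,0,0,0],[16,0,0,0,0,0],[18,0,0,0,0,0],[20,0,0,0,0,0],[21,0,0,0,0,0],[22,0,0,0,0,0]]'; python3 steer.py '[[1,0,0,0,0,0],[2,0,0,0,0,0]]';python3 steer.py '[[1,0,0,0,0,0],[2,0,0,0,0,0]]'
```

```text
time_s: 5.05
position: [534.3, -102.1, 50.4]
eef_rot: [0.001, 0.78, 0.625, -0.001]
wrist_force: [-2.4, -9.3, 4.4]
finger_gap: 20.0
grip_force: 40.0
time_s: 5.22
position: [534.5, -101.0, 50.4]
eef_rot: [0.001, 0.781, 0.625, -0.001]
wrist_force: [-2.3, -9.8, 4.1]
finger_gap: 20.2
grip_force: 40.0
time_s: 5.38
position: [534.9, -99.2, 50.4]
eef_rot: [0.001, 0.781, 0.625, -0.001]
wrist_force: [-2.9, -9.3, 4.2]
finger_gap: 20.0
grip_force: 40.0
```

```bash
for i in 1 2 3 4; do python3 steer.py '[[1,0,0,0,0,0],[2,0,0,0,0,0]]' | grep -E "pos|wrist"; done
```

```text
position: [535.4, -97.3, 50.4]
wrist_force: [-1.4, -10.6, 5.3]
position: [535.8, -95.5, 50.4]
wrist_force: [-4.1, -10.0, 5.1]
position: [536.3, -93.5, 50.4]
wrist_force: [-3.9, -9.8, 5.1]
position: [536.7, -91.6, 50.4]
wrist_force: [-2.7, -9.8, 4.7]
```

```bash
for i in 1 2 3; do python3 steer.py '[[1,0,0,0,0,0],[2,0,0,0,0,0]]' | grep -E "pos|wrist"; done
```

```text
position: [536.8, -91.2, 50.4]
wrist_force: [-3.8, -17.4, 3.9]
position: [536.8, -91.1, 50.4]
wrist_force: [-5.9, -21.5, 3.7]
position: [536.8, -91.0, 50.3]
wrist_force: [-6.3, -26.2, 4.2]
```

```bash
python3 steer.py '[[-2,0,0,0,0,0],[-5,0,0,0,0,0],[-7,0,0,0,0,0],[-7,0,0,0,0,0]]'; python3 steer.py '[[0,0,0,0,0,0],[0,0,0,0,0,0],[0,0,0,0,0,0],[0,0,0,0,0,0]]' 50;  python3 steer.py '[[-8,0,-20,0,0,0],[-20,0,-50,0,0,0],[-32,0,-80,0,0,0],[-40,0,-110,0,0,0],[-40,0,-130,0,0,0],[-40,0,-130,0,0,0]]' 87
python3 - <<'E'
from h import *
b=eyes.read_camera("top")[:,:,::-1].copy();a=eyes.read_camera("scene")[:,:,::-1].copy()
cv2.imwrite("pics/t3full.png",b);cv2.imwrite("pics/s3full.png",a)
cv2.imwrite("pics/both3.png",np.hstack([cv2.resize(b[190:270,228:278+12],(388,500),interpolation=cv2.INTER_CUBIC),cv2.resize(a[150:240,230:300],(388,500),interpolation=cv2.INTER_CUBIC)]))
E
```

```text
time_s: 6.88
position: [536.7, -91.2, 50.3]
eef_rot: [0.001, 0.781, 0.625, -0.001]
wrist_force: [-2.6, -7.7, 4.9]
finger_gap: 20.0
grip_force: 40.0
time_s: 7.22
position: [537.3, -87.6, 49.8]
eef_rot: [-0.0, 0.78, 0.626, 0.0]
wrist_force: [-0.2, 0.1, 0.4]
finger_gap: 43.1
grip_force: 0.0
time_s: 7.72
position: [530.9, -128.4, 184.1]
eef_rot: [0.002, 0.78, 0.626, 0.003]
wrist_force: [0.0, -0.6, -0.2]
finger_gap: 83.5
grip_force: 0.0
```

View pics/both3.png

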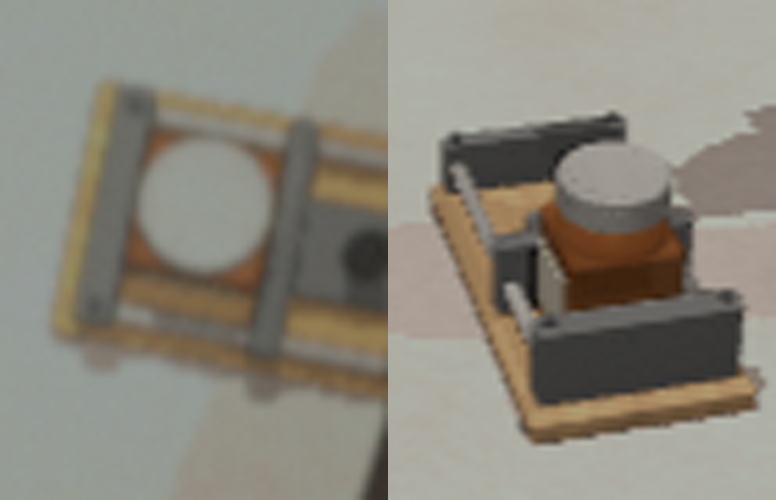

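The jar now sits square between both jaws. The lid centre is at (205,205) in the left half and (613,172) in the right half.

Run:
```python
from h import *
a=ray("top",(260.3,222.4),117.5);b=ray("scene",(270.2,180.5),117.5);print(a,b)
# knob check: known knob (536.8,-91.1,78)
print("knob proj top",proj("top",(536.8,-91.1,78)),"seen",228+365.5/6.258-.5,190+255.5/6.25-.5)
h=np.array([.2147,.9767]);print("from knob",np.array([536.8,-91.1])+76*h)
for t in (a,b):d=t[:2]-np.array([536.8,-91.1]);print("hold y,x from knob",d@h,d@[.9767,-.2147])
```

```text
[553.63174338 -18.64335929 117.5       ] [556.91468635 -17.60427327 117.5       ]
knob proj top [286.56357378 228.94652996] seen 285.9052412911473 230.38
from knob [553.1172 -16.8708]
hold y,x from knob 74.38217628793285 0.8831229945171835
hold y,x from knob 76.10189945528397 3.866481631434027
```

Run:
```python
from h import *
delta((556.5,-17.8,150),-12.4)
```

```text
shift [112.4   3.2  30.3] turn [ 0.001 -0.001 -0.001] tooly [ 0.977 -0.215  0.001]
```

```bash
python3 steer.py '[[20,1,0,0,0,0],[50,2,5,0,0,0],[80,3,15,0,0,0],[105,3,25,0,0,0],[112,3,30,0,0,0],[112,3,30,0,0,0],[112,3,30,0,0,0],[112,3,30,0,0,0]]' 87
python3 - <<'E'
from h import *
delta((556.5,-17.8,105.5),-12.4)
s=r.state();P=np.array(s["position"]);ty=np.array([.977,-.214,0]);a=eyes.read_camera("scene")[:,:,::-1]
f=lambda P:(proj("scene",P)-[210,100])*6
print([f(P+k*ty).round() for k in(44,57,-44,-57)],s["finger_gap"],np.round(s["qpos"],2))
cv2.imwrite("pics/s4.png",cv2.resize(a[100:200,210:330],None,fx=6,fy=6,interpolation=cv2.INTER_CUBIC))
E
```

```text
time_s: 8.48
position: [555.5, -20.6, 149.8]
eef_rot: [0.0, 0.78, 0.625, -0.001]
wrist_force: [-0.3, -0.6, -0.5]
finger_gap: 86.9
grip_force: 0.0
shift [ 3.1  0.4 44.3] turn [-0.     0.001 -0.003] tooly [ 0.976 -0.218 -0.   ]
[array([269., 431.]), array([241., 435.]), array([456., 407.]), array([483., 403.])] 86.93540788019237 [-0.53  0.39  0.62  1.86 -0.27  0.98 -0.01]
```

View pics/s4.png

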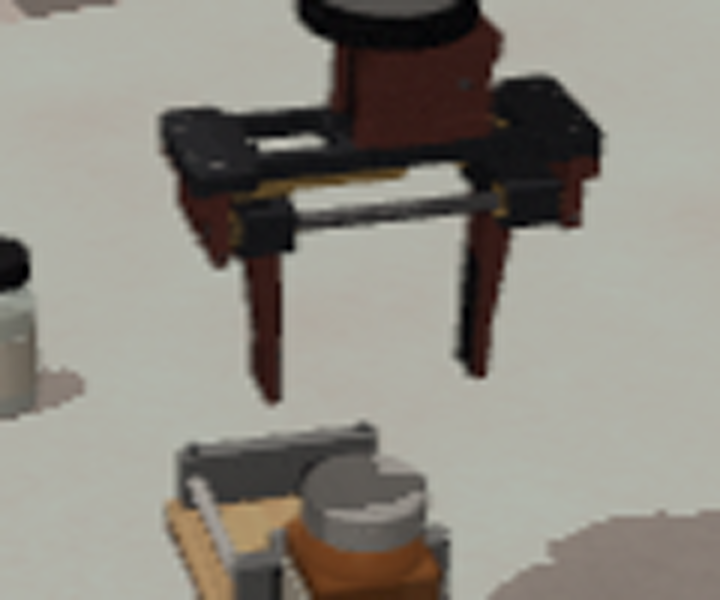

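The open tips are at crop (270,400) and (470,370), again well above the projected TCP. The lid is clear below at (363,483). I'll descend and test the grip gently.

```bash
python3 steer.py '[[3,0.5,12,0,0,0],[3,0.5,25,0,0,0],[3,0.5,36,0,0,0],[3,0.5,44,0,0,0],[3,0.5,46,0,0,0],[3,0.5,46,0,0,0]]'; python3 steer.py '[[0,0,0,0,0,0],[0,0,0,0,0,0],[0,0,0,0,0,0],[0,0,0,0,0,0],[0,0,0,0,0,0]]' 52 4
```

```text
time_s: 9.03
position: [556.6, -16.4, 103.2]
eef_rot: [-0.0, 0.78, 0.626, -0.001]
wrist_force: [1.3, -1.1, -0.4]
finger_gap: 87.1
grip_force: 0.0
time_s: 9.45
position: [557.2, -15.9, 104.3]
eef_rot: [0.0, 0.78, 0.626, 0.0]
wrist_force: [0.1, -0.3, 0.5]
finger_gap: 56.8
grip_force: 0.0
```

```bash
python3 steer.py '[[0,0,0,0,0,0],[0,0,0,0,0,0],[0,0,0,0,0,0]]'
python3 - <<'E'
from h import *
a=eyes.read_camera("scene")[:,:,::-1];cv2.imwrite("pics/s5.png",cv2.resize(a[100:200,210:330],None,fx=6,fy=6,interpolation=cv2.INTER_CUBIC))
E
```

```text
time_s: 9.7
position: [557.0, -15.9, 104.0]
eef_rot: [-0.0, 0.78, 0.626, 0.0]
wrist_force: [0.5, 0.1, 0.8]
finger_gap: 52.2
grip_force: 0.0
```

Gap 52 with no contact, so the tips are above the lid top. I'll measure the tip offset in the image by colour.

Run:
```python
from h import *
s=r.state();P=np.array(s["position"]);ty=np.array([.977,-.214,0]);tx=np.array([.2147,.9767,0])
a=eyes.read_camera("scene")
m=(a[...,0].astype(int)-a[...,2]>22)&(a.max(2)<105);m[200:]=0
for c in range(240,300):
    rr=np.where(m[100:200,c])[0]
    if len(rr):print(c,rr.min()+100,rr.max()+100,end="; ")
print()
for off in(0,8,14,20):print(off,[proj("scene",P+[0,0,off]+k*ty+j*tx).round(1).tolist() for k in(26,33,-26,-33) for j in (0,10)])
print(a[165:190:2,258].tolist())
```

```text
240 149 149; 241 150 151; 242 151 153; 243 151 155; 244 151 157; 245 151 160; 246 151 161; 247 150 161; 250 183 183; 251 183 183; 252 183 183; 254 152 152; 255 148 157; 256 148 156; 257 147 191; 258 147 194; 259 147 196; 260 105 198; 261 147 199; 262 106 199; 263 106 199; 264 147 199; 265 107 199; 266 107 199; 267 108 199; 268 108 199; 269 108 199; 270 115 199; 271 127 199; 272 127 199; 273 115 199; 274 128 199; 275 109 199; 276 115 199; 277 127 199; 278 127 199; 279 127 199; 280 127 199; 281 127 199; 282 127 199; 283 126 196; 284 126 175; 285 125 167; 286 125 163; 287 124 158; 288 123 139; 289 121 139; 290 122 139; 291 123 127; 292 124 125; 296 144 144; 297 144 145; 298 144 147; 299 145 147; 
0 [[261.2, 186.2], [262.2, 188.2], [258.8, 186.5], [259.8, 188.5], [279.2, 183.7], [280.4, 185.6], [281.6, 183.3], [282.8, 185.3]]
8 [[261.3, 183.7], [262.3, 185.7], [258.8, 184.1], [259.8, 186.1], [279.4, 181.3], [280.5, 183.2], [281.8, 180.9], [282.9, 182.8]]
14 [[261.4, 181.9], [262.4, 183.9], [258.9, 182.2], [259.9, 184.2], [279.5, 179.4], [280.6, 181.3], [281.9, 179.1], [283.0, 181.0]]
20 [[261.4, 180.1], [262.5, 182.0], [258.9, 180.4], [260.0, 182.3], [279.6, 177.6], [280.7, 179.5], [282.0, 177.3], [283.2, 179.2]]
[[41, 21, 18], [73, 62, 57], [75, 65, 59], [96, 88, 81], [63, 52, 49], [44, 28, 26], [43, 27, 24], [49, 44, 43], [57, 56, 54], [175, 145, 104], [176, 146, 105], [126, 79, 43], [102, 61, 32]]
```

View pics/s5.png

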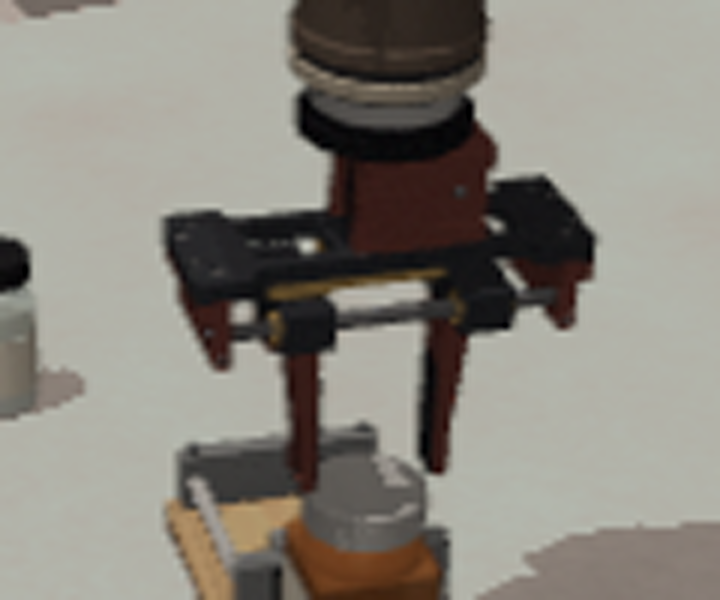

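The tips are at crop (303,487) and (440,470), around z≈122, which puts them about 18 mm above the TCP and laterally matched to the lid. I'll open and go 16 mm lower.

```bash
python3 steer.py '[[0,0,-4,0,0,0],[0,0,-4,0,0,0],[0,0,-4,0,0,0],[0,0,-4,0,0,0]]' 87; python3 steer.py '[[0,0,6,0,0,0],[0,0,12,0,0,0],[0,0,18,0,0,0],[0,0,20,0,0,0],[0,0,20,0,0,0]]'; python3 steer.py '[[0,0,0,0,0,0],[0,0,0,0,0,0],[0,0,0,0,0,0],[0,0,0,0,0,0],[0,0,0,0,0,0],[0,0,0,0,0,0]]' 52 5;python3 steer.py '[[0,0,0,0,0,0],[0,0,0,0,0,0],[0,0,0,0,0,0]]'
```

```text
time_s: 10.13
position: [557.1, -15.9, 108.0]
eef_rot: [0.0, 0.78, 0.626, 0.0]
wrist_force: [-0.8, 0.1, -0.2]
finger_gap: 75.3
grip_force: 0.0
time_s: 10.55
position: [556.4, -16.0, 86.9]
eef_rot: [-0.0, 0.78, 0.626, -0.001]
wrist_force: [0.6, 0.3, -0.6]
finger_gap: 86.9
grip_force: 0.0
time_s: 11.05
position: [557.2, -16.0, 88.1]
eef_rot: [0.0, 0.78, 0.626, 0.0]
wrist_force: [-0.1, 0.4, 1.1]
finger_gap: 58.0
grip_force: 5.0
time_s: 11.3
position: [557.2, -15.9, 88.1]
eef_rot: [0.0, 0.78, 0.626, 0.0]
wrist_force: [-0.7, 0.3, 1.8]
finger_gap: 58.2
grip_force: 5.0
```

```bash
python3 steer.py '[[0,0,0,0,0,0],[-1.5,0,0,0,0,0],[-1.5,0,0,0,0,0]]' 66; python3 steer.py '[[0,0,0,0,0,0],[0,0,0,0,0,0],[0,0,0,0,0,0],[0,0,0,0,0,0],[0,0,0,0,0,0]]' 48 30;python3 steer.py '[[0,0,0,0,0,0],[0,0,0,0,0,0],[0,0,0,0,0,0]]' - 40; python3 -c "
from h import *
s=r.state();print(np.round(s['ft_torque'],3),np.round(s['qpos'],3));delta(s['position'],-12.4)"
```

```text
time_s: 11.55
position: [556.5, -17.8, 87.8]
eef_rot: [-0.0, 0.78, 0.626, -0.0]
wrist_force: [0.5, 0.4, 0.6]
finger_gap: 65.6
grip_force: 0.0
time_s: 11.97
position: [556.6, -17.4, 87.9]
eef_rot: [-0.0, 0.78, 0.626, -0.0]
wrist_force: [0.2, 0.4, -0.8]
finger_gap: 57.1
grip_force: 30.0
time_s: 12.22
position: [556.7, -17.4, 87.9]
eef_rot: [-0.0, 0.78, 0.626, -0.0]
wrist_force: [0.4, 0.5, -0.6]
finger_gap: 57.6
grip_force: 40.0
[-0.099  0.132 -0.029] [-0.492  0.467  0.577  1.909 -0.33   0.86   0.037]
shift [0. 0. 0.] turn [-0.     0.    -0.002] tooly [ 0.976 -0.216 -0.   ]
```

```bash
cat > q.py <<'E'
from h import *
s=r.state();w,x,y,z=s["eef_rot"];v=R.from_quat([x,y,z,w]).apply([0,1,0])
print("TURN deg",round(float(np.degrees(np.arctan2(v[1],v[0])))+12.5,2),"tq",np.round(s["ft_torque"],3),"F",np.round(s["wrist_force"],1),"gap",round(s["finger_gap"],1),np.round(s["position"],1))
E
python3 steer.py '[[0,0,0,0,0,-0.03],[0,0,0,0,0,-0.06],[0,0,0,0,0,-0.1],[0,0,0,0,0,-0.1]]' >/dev/null; python3 q.py
python3 steer.py '[[0,0,0,0,0,-0.04],[0,0,0,0,0,-0.08],[0,0,0,0,0,-0.12],[0,0,0,0,0,-0.16],[0,0,0,0,0,-0.2],[0,0,0,0,0,-0.24],[0,0,0,0,0,-0.28],[0,0,0,0,0,-0.32],[0,0,0,0,0,-0.32]]' >/dev/null; python3 q.py
```

```text
TURN deg 5.81 tq [-0.084  0.19  -0.21 ] F [-0.6  0.5 -1.2] gap 57.2 [556.6 -17.4  87.9]
TURN deg 24.08 tq [ 0.058  0.421 -0.222] F [-1.3  0.3  0. ] gap 57.5 [556.3 -17.4  87.9]
```

```bash
for i in 1 2 3 4 5 6 7; do python3 steer.py '[[0,0,0,0,0,-0.03],[0,0,0,0,0,-0.05],[0,0,0,0,0,-0.05]]' >/dev/null; python3 q.py; done
```

```text
TURN deg 26.9 tq [ 0.061  0.642 -0.319] F [-2.2 -0.   1.6] gap 57.1 [556.3 -17.4  87.9]
TURN deg 29.8 tq [ 0.106  0.811 -0.239] F [-2.9  0.4  1.3] gap 57.4 [556.3 -17.4  87.9]
TURN deg 32.68 tq [ 0.096  1.086 -0.25 ] F [-4.6  0.8  2.1] gap 56.9 [556.3 -17.4  87.9]
TURN deg 35.55 tq [ 0.086  1.233 -0.288] F [-5.3  0.5  2.8] gap 57.1 [556.3 -17.4  87.9]
TURN deg 38.4 tq [ 0.054  1.222 -0.29 ] F [-4.8  0.8  3.5] gap 57.2 [556.3 -17.4  87.9]
TURN deg 41.26 tq [ 0.039  1.355 -0.296] F [-4.8  0.7  3.8] gap 57.1 [556.2 -17.5  87.8]
TURN deg 44.13 tq [ 0.042  1.35  -0.282] F [-5.4  1.   3.2] gap 57.1 [556.1 -17.5  87.8]
```

```bash
for i in 1 2 3; do python3 steer.py '[[0,0,0,0,0,-0.03],[0,0,0,0,0,-0.048],[0,0,0,0,0,-0.048]]' >/dev/null; python3 q.py; done
```

```text
TURN deg 46.87 tq [ 0.04   1.404 -0.254] F [-5.9  0.4  3.8] gap 56.9 [556.1 -17.5  87.9]
TURN deg 49.62 tq [ 0.007  1.433 -0.271] F [-5.4  0.8  4.5] gap 57.1 [556.1 -17.5  87.9]
TURN deg 52.37 tq [-0.059  1.374 -0.251] F [-5.7  0.9  4. ] gap 57.2 [556.  -17.5  87.8]
```

```bash
python3 steer.py '[[0.6,-0.8,0,0,0,0],[1.3,-1.5,0,0,0,0],[1.3,-1.5,0,0,0,0]]'>/dev/null; python3 q.py; for i in 1 2; do python3 steer.py '[[0,0,-0.5,0,0,0],[0,0,-1,0,0,0],[0,0,-1,0,0,0]]' >/dev/null; python3 q.py; done
```

```text
TURN deg 52.35 tq [-0.115 -0.04  -0.287] F [-0.1  0.  -0.7] gap 56.8 [555.6 -17.5  88. ]
TURN deg 52.38 tq [-0.125 -0.455 -0.199] F [ 2.4  0.8 -4.5] gap 57.2 [555.3 -17.5  88.9]
TURN deg 52.38 tq [-0.15  -0.354 -0.109] F [ 2.2 -0.7 -2.4] gap 57.1 [555.1 -17.5  90.2]
```

```bash
for i in 1 2 3; do python3 steer.py '[[0,0,-0.7,0,0,0],[0,0,-1.5,0,0,0],[0,0,-1.5,0,0,0]]' >/dev/null; python3 q.py; done
```

```text
TURN deg 52.4 tq [-0.056 -0.003 -0.017] F [-0.4  0.3  0.2] gap 57.3 [554.7 -17.3  91.8]
TURN deg 52.39 tq [-0.009 -0.011  0.011] F [-0.  -0.4 -1.1] gap 56.8 [554.7 -17.3  93.2]
TURN deg 52.38 tq [-0.065  0.063 -0.042] F [ 0.8 -0.1  0.9] gap 57.1 [554.8 -17.4  94.6]
```

```bash
python3 steer.py '[[0,0,-2,0,0,0],[0,0,-5,0,0,0],[0,0,-9,0,0,0],[0,0,-13,0,0,0],[0,0,-17,0,0,0],[0,0,-21,0,0,0],[0,0,-25,0,0,0],[0,0,-27,0,0,0],[0,0,-27.8,0,0,0],[0,0,-27.8,0,0,0],[0,0,-27.8,0,0,0],[0,0,-27.8,0,0,0]]'; python3 q.py
python3 - <<'E'
from h import *
a=eyes.read_camera("scene");b=cv2.imread("pics/s3full.png")[:,:,::-1]
# jar/holder unchanged? compare orange glass + board region below the lid
def st(i):
    i=i.astype(int);m=(i[...,0]-i[...,2]>55);m[:150]=0;m[240:]=0;m[:,:225]=0;m[:,305:]=0
    g=m&(i[...,0]<150);p=np.argwhere(g[190:225]);return g[190:225].sum(),p.mean(0).round(2),p.min(0),p.max(0)
print(st(b));print(st(a))
d=np.abs(a.astype(int)-b).max(2);print("changed px rows195-240",(d[195:240,225:305]>40).sum())
g=cv2.cvtColor(a,cv2.COLOR_RGB2HSV)[150:200,250:295];lid=(g[...,1]<40)&(g[...,2]>90)
cv2.imwrite("pics/s6.png",cv2.resize(a[100:240,210:330,::-1],None,fx=4,fy=4))
E
```

```text
time_s: 18.3
position: [554.6, -17.4, 122.0]
eef_rot: [-0.0, 0.424, 0.906, -0.0]
wrist_force: [-0.2, -0.4, 0.7]
finger_gap: 57.5
grip_force: 40.0
TURN deg 52.38 tq [-0.02   0.047 -0.043] F [-0.2 -0.4  0.7] gap 57.5 [554.6 -17.4 122. ]
(np.int64(183), array([  6.77, 267.54]), array([  0, 240]), array([ 34, 292]))
(np.int64(218), array([  7.92, 270.  ]), array([  0, 241]), array([ 34, 295]))
changed px rows195-240 221
```

```bash
python3 steer.py '[[0,0,-0.4,0,0,0],[0,0,-0.4,0,0,0],[0,0,-0.4,0,0,0],[0,0,-0.4,0,0,0],[0,0,-0.4,0,0,0],[0,0,-0.4,0,0,0]]'; python3 -c "
from rig import r, eyes, job
print(job.finish_job())"
```

```text
time_s: 18.85
position: [554.7, -17.4, 122.6]
eef_rot: [-0.0, 0.424, 0.906, 0.0]
wrist_force: [-0.4, 0.2, -0.4]
finger_gap: 57.0
grip_force: 40.0
the job is handed in; nothing more can be done
None
```

I clamped the jar, turned the gripped lid about 52° anticlockwise, lifted it straight up without resistance, and handed the job in at 18.9 s holding it level about 20 mm above the mouth by arm position; I had no picture views left to confirm the final scene by eye.

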